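Exchange the weights behind the bottle and the stamp

ROBOT

A 7-joint arm with a two-finger parallel gripper is mounted at the origin on the work surface; the furniture and walls round the work are solid. World frame = base frame: x ahead of the robot, y to its left, z up, the work surface at z = 0. Lengths are in m, angles in rad, forces in N, time in s.
With the tool pointing down it reaches from about 0.4 to 0.85 m from the base axis. Payload 4.5 kg.
Tool frame: the origin (TCP) lies on the centre line of the jaws, within the pads' length; the fingertips stand 8 mm ahead of it and the grasp point (between the pads) lies 11 mm behind it; z points along the fingers, y is the direction in which the jaws open and shut (so a half turn about z gives the same grasp; the last joint's range is limited). The gripper opens to 85 mm and grips with 20 to 120 N. Pads are 22 mm wide; open, the fingers measure 114 mm over their backs; the gripper's body (76 mm by 85 mm) begins 54 mm behind the grasp point. The pads swing forward as they close: fully open they stand 13 mm farther back than shut.
Start: joints at [-1.124, 0.689, -0.195, 1.565, 0.157, 0.902, -0.215], TCP at [0.251, 0.573, 0.239] pointing down, gripper open.
Joint ranges: [-3.01, 3.01], [-0.46, 2.08], [-1.47, 1.51], [0.13, 2.56], [-1, 4.14], [0.04, 2.09], [-2.66, 2.66]. Speed limits (rad/s): [2.57, 2.57, 3.14, 3.14, 3.14, 3.14, 3.14].

INTERFACE

Orientations are given as a unit quaternion [w, x, y, z].
In Python, from station import arm gives the robot as it stands.
- The arm moves only by the tool carry_out, never from a script. Its argument "rows" is a list of rows, each a list of 5 numbers: the shift along the world's x, y, z in cm, then the turn about the world's z in degrees, then the opening, from 0 (shut) to 1 (fully open). A call has 1 to 12 rows; each row is the pose to reach, as a shift and turn from the pose commanded when the call began; what a row does not reach only later rows make up. A row lasts 1/8 s, in which the tool goes at most 62.5 mm and 10.7 degrees, less where a joint would pass 70% of its speed; a pose out of reach is approached as far as the arm can. A call with a gripper value outside its range is refused whole. The fingers move at their own pace and stop on an object; the grip force is fixed at half the most. Time passes only in rows, so rows that repeat a pose let the fingers close. It gives the time, the measured TCP pose, the force and the opening at its end, in the units of the state.
- arm.get_obs(): the state, without advancing time (a new reading comes with each control period).
- arm.read_camera(name): name is "side" or "top"; returns a dict with "frame" (384x512x3 uint8, red, green, blue), "K" (3x3 intrinsics, pixels), "pose" (4x4, takes a point from camera to world coordinates). Camera axes: x right, y down, z forward; pixel columns grow to the right and rows downward; lengths in m; the calibration is good to about 2 mm. A picture is of the moment at which its call begins. There is no depth.
- arm.finish_job(): hands the job in, once; it reports no verdict.
The state is a dict: "time": time; "q": joint angles; "qvel": joint speeds; "effort": joint torques, N m; "tcp_pos": TCP position; "eef_rot": TCP orientation; "ft_force": force on the tool from outside, world axes, zero at the start; "ft_torque": the same for the moment, N m; "width": opening from 0.0 (shut) to 1.0 (fully open).
Only numpy, scipy, OpenCV 4.12 (cv2) and the standard library are available. Lean on these libraries where they do the work, as an engineer would, in place of code of your own. Each camera call takes 0.05 s, during which the arm holds its last target. There are 200 camera calls.

TASK

The bigger brass weight stands at the rear of the wooden stand, hemmed in by the dropper bottle and the stamp. Stand the bottle and the stamp on the cork pad first; then exchange the two brass weights, so that the bigger one stands in the middle of the scale's pan and the smaller one on the round mark of the stand. Finally put the bottle and the stamp back upright on the stand, each where it stood, and leave everything else alone.

Things in the scene. Friction and masses are not known exactly. Their poses are not given: they have to be found in the camera images.
- bottle: White plastic dropper bottle, the only bottle here, upright on the stand at one side of the bigger weight (left or right changes). 84 mm tall; round body 31 mm in diameter up to 47 mm, above that a tapering cap, 21 mm across at its foot. Can be gripped by the cap at 50 to 70 mm. Origin at the centre of its underside, z up. About 55 g.
- stamp: Rubber stamp with a brown turned wooden handle, upright on the stand at the other side of the bigger weight. Foot 24 mm (its x) by 46 mm (its y), 16 mm high; round handle on the foot's centre, up to 24 mm across, from 16 to 67 mm. Grip it by the upper half of the handle. Origin at the centre of its underside, z up. About 50 g.
- weight_big: The bigger brass weight: round body 30 mm in diameter with a small knob, 34 mm tall over all; grip the body near its foot (sides upright for about the lower half). At the start on the round mark at the rear of the stand. Origin at the centre of its underside, z up. About 200 g.
- weight_small: The smaller brass weight of the same form: 24 mm in diameter, 27 mm tall. At the start on the scale's pan. Origin at the centre of its underside, z up. About 100 g. There is room for it on the cork pad beside the bottle and the stamp during the exchange.
- stand: Fixed block of light wood, 108 mm deep (its x, towards its rear) by 120 mm wide (its y), top 30 mm above the worktop. Along its rear edge (+x) an upstand 8 mm thick and 64 mm high over the worktop; no other walls. Origin at the centre of its underside. The bottle and the stamp stand 35 to 40 mm to either side of the round mark and 5 to 20 mm in front of it. A small folding loupe (18 mm high) and a brass coloured disc (8 mm high) lie on its front half and stay there.
- stand_mark (a point): Centre of the round grey mark, 38 mm in diameter, on top of the stand, 21 mm behind the stand's centre and 25 mm in front of the upstand. 30 mm above the worktop. Axes as the stand's.
- scale_pan (a point): Centre of the top of the scale's round steel pan, 34 mm above the worktop; the pan is a fixed flat disc 80 mm in diameter with a small ring engraved at its centre. The scale's white body is 108 by 120 mm and 23 mm high, with a dark blank display at its front.
- pad: Fixed thick cork pad, 100 mm (its x) by 120 mm (its y), 26 mm thick, empty at the start. Origin at the centre of its underside. The stand, the scale and the pad lie close together in a triangle of three places, and which lies where changes.
- loupe: Small folding loupe lying on the front half of the stand, 24 by 38 mm, 18 mm high; not to be disturbed. Origin at the centre of its underside.
- coin: Brass coloured disc, 24 mm in diameter, 8 mm high, on the front half of the stand; not to be disturbed. Origin at the centre of its underside.
Things that resemble listed ones, but are neither listed nor needed, are in the scene too. Leave any blue or orange look-alike of the stamp alone.

How it is judged:
By the outcome, as a careful person would: the job done as asked, in the order asked, and still so for the second after the job is handed in, with the robot touching nothing.
It also fails if it takes over 125 s, if anything falls off the work surface, if the arm or the gripper's body presses on something with over 40 N, if the wrist force passes 120 N, or if a joint passes its speed limit or range.

## Working session

There is one attempt and no reset: what is moved stays moved. The work goes in short steps, Python scripts to look and compute and a tool call to move; the robot and the scene stay as the last step left them, time stands still between calls to the robot, and variables do not carry over. Pictures are saved under pics/ and viewed, about 12 in all and at most 16, crops included, and the job is handed in when it is done.

Besides the shell and the picture viewer there is one more tool, called after ">>>" by a JSON object that holds its "method" and its "body". carry_out: Moves the arm, as the interface text tells. Its arguments: {"type":"object","properties":{"rows":{"type":"array"}},"required":["rows"]}

```bash
mkdir -p pics; ls; cat > h.py <<'E'
import numpy as np, cv2
from station import arm
def snap(n,f=None):
    d=arm.read_camera(n)
    if f: cv2.imwrite('pics/'+f,cv2.cvtColor(d['frame'],cv2.COLOR_RGB2BGR))
    return d
def ray(d,u,v):
    P=np.array(d['pose']);r=P[:3,:3]@np.linalg.inv(d['K'])@[u,v,1.];return P[:3,3],r
def onz(d,u,v,z):
    o,r=ray(d,u,v);return (o+r*(z-o[2])/r[2])[:2]
def proj(d,p):
    P=np.linalg.inv(np.array(d['pose']));q=np.array(d['K'])@(P@[*p,1])[:3];return q[:2]/q[2]
E
python3 - <<'E'
from h import *
o=arm.get_obs();print(o['time'],o['tcp_pos'],o['eef_rot'],o['width'])
ds=[snap(n) for n in('top','side')]
for n,d in zip(('top','side'),ds):
    cv2.imwrite(f'pics/{n}0.png',cv2.resize(cv2.cvtColor(d['frame'],cv2.COLOR_RGB2BGR),(800,600),interpolation=cv2.INTER_CUBIC))
    print(n,np.round(d['pose'],3).tolist(),d['K'][0][0])
E
```

```text
pics
0.0 [0.25049873 0.5718919  0.23845463] [-1.26645226e-04  2.04875423e-01  9.78787595e-01 -9.42597255e-04] 0.9976953257465498
top [[-0.006, -0.981, 0.195, 0.163], [-1.0, 0.005, -0.009, 0.289], [0.008, -0.195, -0.981, 1.077], [0.0, 0.0, 0.0, 1.0]] 496.2739151579225
side [[1.0, 0.001, 0.01, 0.385], [-0.006, -0.768, 0.641, -0.298], [0.008, -0.641, -0.768, 0.76], [0.0, 0.0, 0.0, 1.0]] 478.80348761166545
```

View pics/top0.png

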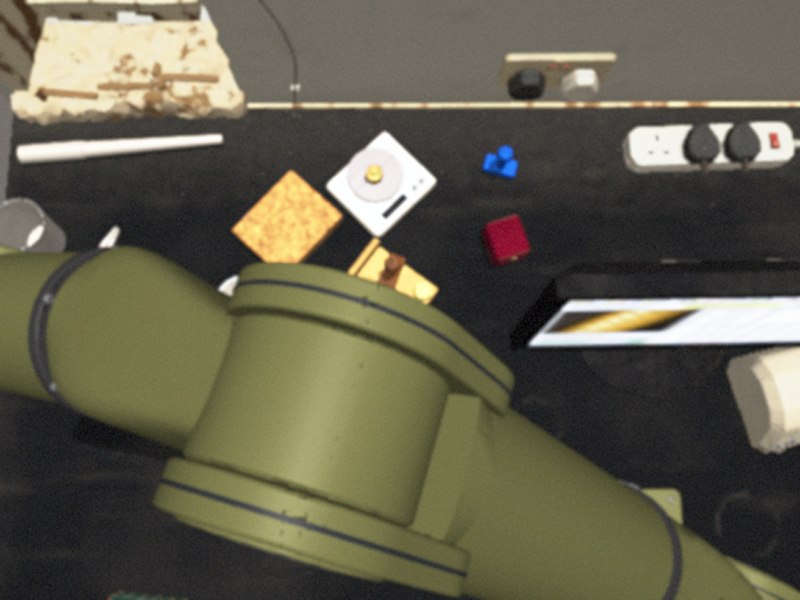

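View pics/side0.png

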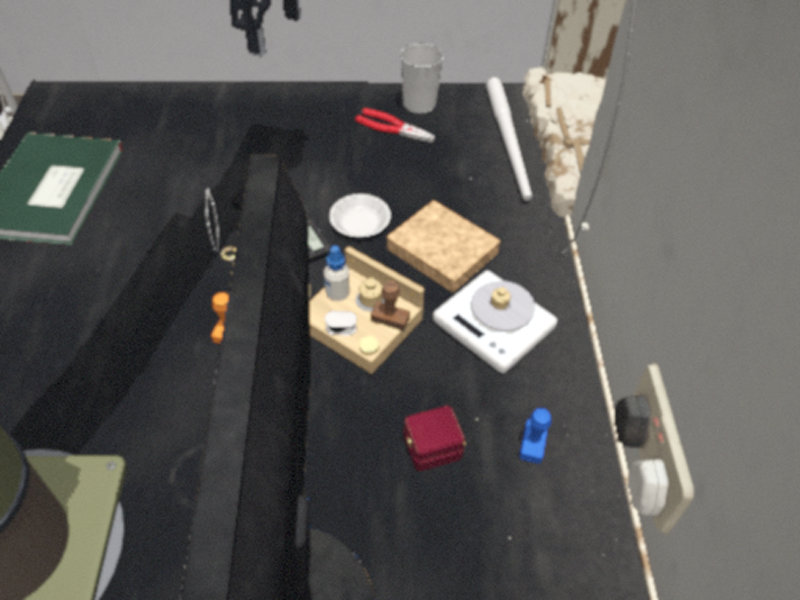

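```bash
python3 - <<'E'
from h import *
t=snap('top');s=snap('side');k=.64
print('cam',np.round(t['pose'][:3,3],3))
def tri(a,b):
    o1,r1=ray(t,*(np.array(a)*k));o2,r2=ray(s,*(np.array(b)*k))
    A=np.c_[r1,-r2];x=np.linalg.lstsq(A,o2-o1,rcond=None)[0]
    p,q=o1+r1*x[0],o2+r2*x[1];print(a,b,np.round((p+q)/2,3),np.round(np.linalg.norm(p-q),3))
for a in [(512,345),(530,345),(565,268)]:
    for b in [(250,157),(277,155),(305,200)]: tri(a,b)
for n,uv,z in [('markBig',(370,303),.03),('panring',(502,302),.034),('pad',(444,240),.026),('bottle foot',(337,298),.03),('stampfoot',(390,317),.03),('orange',(218,338),0),('dish',(360,216),0),('phone',(316,240),0)]:
    print(n,np.round(onz(s,uv[0]*k,uv[1]*k,z),3))
E
```

```text
cam [0.163 0.289 1.077]
(512, 345) (250, 157) [0.266 0.175 0.369] 0.029
(512, 345) (277, 155) [0.277 0.177 0.367] 0.05
(512, 345) (305, 200) [0.29  0.17  0.323] 0.064
(530, 345) (250, 157) [0.267 0.161 0.38 ] 0.033
(530, 345) (277, 155) [0.278 0.163 0.378] 0.054
(530, 345) (305, 200) [0.29  0.155 0.336] 0.068
(565, 268) (250, 157) [0.303 0.128 0.417] 0.023
(565, 268) (277, 155) [0.313 0.129 0.413] 0.004
(565, 268) (305, 200) [0.326 0.121 0.375] 0.005
markBig [0.372 0.309]
panring [0.539 0.308]
pad [0.473 0.425]
bottle foot [0.33  0.317]
stampfoot [0.397 0.287]
orange [0.179 0.276]
dish [0.356 0.5  ]
phone [0.294 0.45 ]
```

>>> {"method": "carry_out", "body": {"rows": [[-4,0,4,0,1],[-9,1,8,0,1],[-14,1,8,0,1],[-19,1,8,0,1],[-24,1,8,0,1],[-28,0,8,0,1],[-28,0,8,0,1]]}}

```text
time: 1.08
tcp_pos: [-0.0344, 0.5715, 0.3193]
eef_rot: [-0.001, 0.201, 0.98, -0.001]
ft_force: [1.0, -0.5, 0.4]
width: 1.0
```

```bash
python3 - <<'E'
from h import *
o=arm.get_obs();print(o['q'])
for n in('top','side'):
    d=snap(n)
    c=(150,60,470,300) if n=='top' else (150,100,400,287)
    im=cv2.cvtColor(d['frame'],cv2.COLOR_RGB2BGR)
    cv2.imwrite(f'pics/{n}1raw.png',im)
    np.savez(f'{n}1.npz',K=d['K'],pose=d['pose'],frame=d['frame'])
    x0,y0,x1,y1=(140,90,300,210) if n=='top' else (180,130,380,280)
    f=800/(x1-x0)
    cv2.imwrite(f'pics/{n}1.png',cv2.resize(im[y0:y1,x0:x1],None,fx=f,fy=f,interpolation=cv2.INTER_CUBIC))
E
```

```text
[-1.58301195  0.5310099  -0.21038225  1.619572    0.12222785  1.00430174
 -0.66511271]
```

View pics/top1.png

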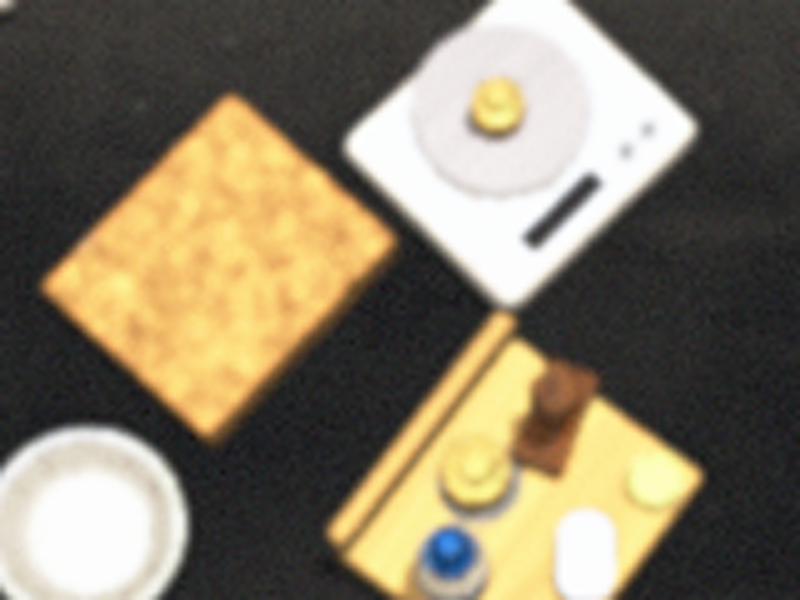

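View pics/side1.png

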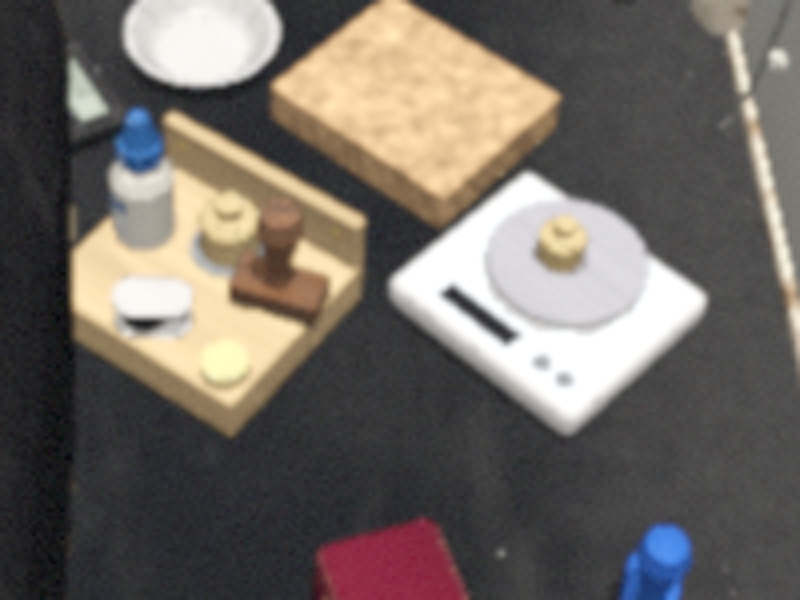

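```bash
cat >> h.py <<'E'
def tri(t,a,s,b):
    o1,r1=ray(t,*a);o2,r2=ray(s,*b);A=np.c_[r1,-r2];x=np.linalg.lstsq(A,o2-o1,rcond=None)[0]
    p,q=o1+r1*x[0],o2+r2*x[1];return (p+q)/2,np.linalg.norm(p-q)
def T(u,v): return 140+u/5,90+v/5
def S(u,v): return 180+u/4,130+v/4
E
python3 - <<'E'
from h import *
t=dict(np.load('top1.npz'));s=dict(np.load('side1.npz'));np.set_printoptions(precision=4,suppress=True)
for n,a,b,z in [('big knob',(482,463),(230,199),.064),('small knob',(497,98),(563,222),.061),('bottle tip',(451,545),(140,114),.114),('stamp top',(566,374),(284,204),.097),('standR',(705,475),None,.03),('standfront',None,(232,410),.03),('ups A',(505,314),(365,222),.064),('ups B',(328,530),(168,112),.064),('loupe',(587,555),(152,295),.045),('coin',(655,478),(226,360),.038)
 ,('pan',(500,110),(567,262),.034),('padU',(232,95),(558,97),.026),('padL',(42,286),(398,0),.026),('padR',(397,241),(443,208),.026),('padD',(214,432),(273,92),.026),
 ('sf1',(520,455),(232,282),.046),('sf2',(558,475),None,.046),('sf3',(598,377),(327,284),.046),('sf4',None,(313,303),.046),('scR',(698,128),(568,410),.023),('scD',(512,305),(390,282),.023),('scL',(345,145),(528,175),.023)]:
    p=onz(t,*T(*a),z) if a else None; q=onz(s,*S(*b),z) if b else None
    print(n,p,q,*(tri(t,T(*a),s,S(*b)) if a and b else ()))
# masks: stamp brown
for nm,d in(('t',t),('s',s)):
    h=cv2.cvtColor(d['frame'],cv2.COLOR_RGB2HSV)
    m=cv2.inRange(h,(0,90,30),(14,255,150)); b=cv2.inRange(h,(100,120,60),(125,255,255))
    for q,mm in(('brown',m),('blue',b)):
        n,l,st,c=cv2.connectedComponentsWithStats(mm)
        for i in range(1,n):
            if st[i,4]>25: print(nm,q,st[i],c[i])
E
```

```text
big knob [0.3722 0.3086] [0.3739 0.3167] [0.3723 0.3089 0.0719] 0.0036355118847539764
small knob [0.5332 0.302 ] [0.5346 0.3048] [0.5332 0.3021 0.0636] 0.0017986786755360027
bottle tip [0.329  0.3199] [0.3322 0.3254] [0.3305 0.3203 0.1182] 0.004546330254644591
stamp top [0.4021 0.2738] [0.3994 0.2845] [0.3991 0.274  0.1089] 8.204538083344977e-05
standR [0.3734 0.2132] None
standfront None [0.3754 0.216 ]
ups A [0.4363 0.2988] [0.4388 0.302 ] [0.4371 0.2991 0.0666] 0.0030848787655399423
ups B [0.3441 0.3724] [0.3422 0.3751] [0.3429 0.372  0.0675] 0.0011664022509967078
loupe [0.3363 0.2647] [0.3369 0.2723] [0.3362 0.2653 0.0531] 0.002679733683425601
coin [0.3706 0.2352] [0.3725 0.2389] [0.3713 0.2357 0.0416] 0.0027273462944554967
pan [0.5375 0.3011] [0.5397 0.3021] [0.5385 0.3012 0.0344] 0.002267041415829164
padU [0.5478 0.4204] [0.5485 0.4235] [0.5472 0.4201 0.0292] 0.0011971330875767577
padL [0.4601 0.5019] [0.4663 0.4995] [0.4642 0.5036 0.021 ] 0.005359580484245767
padR [0.4799 0.3466] [0.4818 0.3443] [0.4816 0.3469 0.0227] 0.0013593563917629243
padD [0.3943 0.4253] [0.3957 0.4269] 
[... 381 characters left out ...]
2963 0.0248] 0.0018770586651297488
scL [0.5253 0.3701] [0.5279 0.3698] [0.527  0.3705 0.0217] 0.0023311352896058703
t brown [13  3 12 24 63] [19.5873 13.9206]
t brown [243 161  18  24 177] [250.6102 172.1073]
t brown [325 163   8   5  28] [328.6429 164.9286]
t brown [235 262  28  19  94] [247.9787 270.9894]
t blue [308  93  24  22 365] [320.4521 103.9507]
t blue [226 196   8   9  58] [229.5    200.1379]
s brown [368  19   9  27  46] [372.8478  32.0652]
s brown [378  18  16  30 125] [385.8   36.48]
s brown [238 184  23  27 239] [248.7406 197.8159]
s brown [135 186  12  27  73] [139.9726 198.5342]
s blue [209 157  11  15 127] [214.2362 164.5669]
s blue [332 261  21  36 513] [342.4016 278.6316]
```

>>> {"method": "carry_out", "body": {"rows": [[4,-2,0,8,0.7],[8,-5,0,17,0.6],[12,-8,0,25,0.6],[16,-11,0,34,0.6],[20,-14,0,42,0.6],[24,-17,0,51,0.6],[29,-20,-3,59,0.6],[33,-23,-7,68,0.6],[36.5,-25,-12,76,0.6],[36.5,-25,-12,76,0.6],[36.5,-25,-12,76,0.6]]}}

```text
time: 2.55
tcp_pos: [0.3364, 0.3223, 0.1993]
eef_rot: [-0.0, -0.44, 0.898, 0.0]
ft_force: [-0.4, 1.2, 0.4]
width: 0.599
```

```bash
python3 - <<'E'
from h import *
print(arm.get_obs()['q'])
ims=[cv2.cvtColor(snap(n)['frame'],cv2.COLOR_RGB2BGR) for n in('top','side')]
cv2.imwrite('pics/c2.png',cv2.resize(np.hstack([ims[0],ims[1]]),(800,300),interpolation=cv2.INTER_AREA))
cv2.imwrite('pics/c2b.png',np.vstack([cv2.resize(ims[0],(400,300)),cv2.resize(ims[1][80:280,170:400],(345,300))[:, :345].copy() if 0 else cv2.resize(ims[1][100:280,160:400],(400,300))]))
E
```

```text
[-0.56530617  0.58182463 -0.46139591  2.06616212  0.45367128  0.59141843
  1.13777365]
```

View pics/c2b.png

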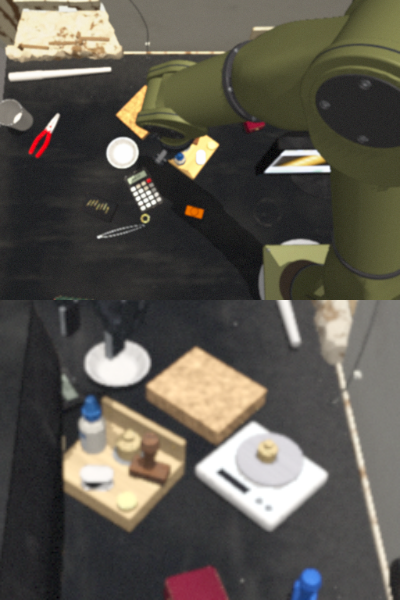

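```bash
python3 - <<'E'
from h import *
t=dict(np.load('top1.npz'));s=dict(np.load('side1.npz'));np.set_printoptions(precision=4,suppress=True)
print(tri(t,(229.5,200.14),s,(214.24,164.57)))
for z in (.095,.1,.105):print(z,onz(t,229.5,200.14,z),onz(s,214.24,164.57,z))
# body at side silhouette centre
for z in (.05,.06):print(z,onz(s,*S(141.5,210),z))
print(proj(s,(.331,.322,.05)),proj(s,(.331,.322,.08)),S(141.5,205))
E
```

```text
(array([0.3296, 0.3219, 0.1009]), np.float64(0.0014847047777417272))
0.095 [0.3299 0.3219] [0.3299 0.3277]
0.1 [0.3291 0.3217] [0.3303 0.323 ]
0.105 [0.3282 0.3215] [0.3307 0.3183]
0.05 [0.3302 0.3217]
0.06 [0.331 0.313]
[215.7662 182.4037] [215.0822 172.1099] (215.375, 181.25)
```

>>> {"method": "carry_out", "body": {"rows": [[-0.65,0,0,0,0.55],[-0.65,0,-5,0,0.55],[-0.65,0,-9,0,0.55],[-0.65,0,-11.2,0,0.55],[-0.65,0,-11.2,0,0.55],[-0.65,0,-11.2,0,0.1],[-0.65,0,-11.2,0,0.1],[-0.65,0,-11.2,0,0.1],[-0.65,0,-11.2,0,0.1],[-0.65,0,-11.2,0,0.1],[-0.65,0,-11.2,0,0.1]]}}

```text
time: 4.03
tcp_pos: [0.3295, 0.3234, 0.0886]
eef_rot: [0.001, -0.441, 0.897, 0.001]
ft_force: [-0.8, -0.5, 7.5]
width: 0.232
```

>>> {"method": "carry_out", "body": {"rows": [[0,0,1,0,0.1],[0,0,4,0,0.1],[0,0,7,0,0.1],[3,3.3,7.5,0,0.1],[6,6.6,7.5,0,0.1],[9,10,7.5,0,0.1],[12,13.3,7.5,0,0.1],[13.4,14.8,6,0,0.1],[13.4,14.8,3,0,0.1],[13.4,14.8,1,0,0.1],[13.4,14.8,0.3,0,0.1],[13.4,14.8,0.3,0,0.1]]}}

```text
time: 5.52
tcp_pos: [0.4631, 0.4704, 0.0906]
eef_rot: [-0.0, -0.441, 0.897, 0.0]
ft_force: [-0.9, 0.5, -0.6]
width: 0.228
```

>>> {"method": "carry_out", "body": {"rows": [[0,0,-0.3,0,0.1],[0,0,-0.5,0,0.1],[0,0,-0.5,0,0.1]]}}

```text
time: 5.9
tcp_pos: [0.4633, 0.4706, 0.0855]
eef_rot: [0.0, -0.441, 0.897, 0.0]
ft_force: [-0.5, 0.1, -0.9]
width: 0.229
```

>>> {"method": "carry_out", "body": {"rows": [[0,0,-0.1,0,0.1],[0,0,-0.15,0,0.1],[0,0,-0.15,0,0.1]]}}

```text
time: 6.28
tcp_pos: [0.4634, 0.4708, 0.0848]
eef_rot: [0.0, -0.441, 0.897, 0.0]
ft_force: [-0.5, -0.7, 6.0]
width: 0.226
```

>>> {"method": "carry_out", "body": {"rows": [[0,0,0,0,0.5],[0,0,0,0,0.5],[0,0,4,0,0.5],[0,0,9,0,0.5],[-2,-5,9,0,0.5],[-4,-10,9,0,0.5],[-6,-15,9,0,0.5],[-6.5,-19.2,9,0,0.5],[-6.5,-19.2,9,0,0.5],[-6.5,-19.2,9,0,0.5]]}}

```text
time: 7.52
tcp_pos: [0.3987, 0.2797, 0.1741]
eef_rot: [0.001, -0.441, 0.897, 0.001]
ft_force: [-0.4, 0.3, 0.3]
width: 0.499
```

```bash
python3 - <<'E'
from h import *
for n in('top','side'):
    d=snap(n)
    im=cv2.cvtColor(d['frame'],cv2.COLOR_RGB2BGR); cv2.imwrite(f'pics/{n}3raw.png',im)
im=cv2.imread('pics/side3raw.png')
cv2.imwrite('pics/side3.png',cv2.resize(im[110:260,180:340],None,fx=4,fy=4,interpolation=cv2.INTER_CUBIC))
E
```

```text
(no output)
```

View pics/side3.png

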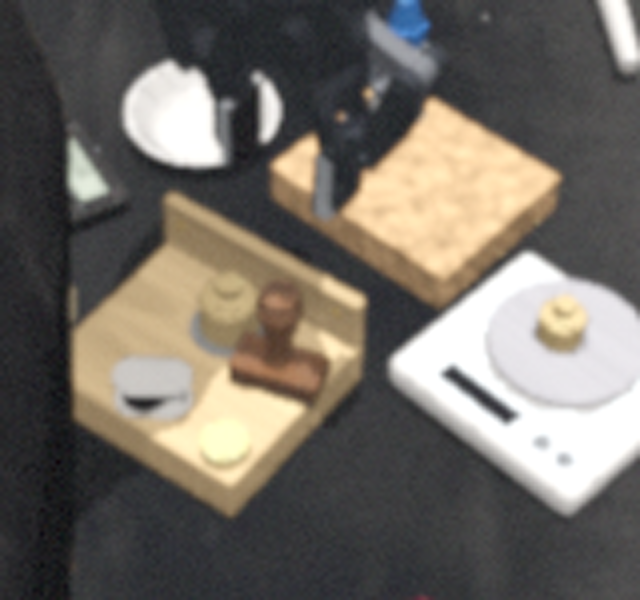

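```bash
python3 - <<'E'
from h import *
t=dict(np.load('top1.npz'));s=dict(np.load('side1.npz'))
for z in(.046,.07,.086,.097):
    a=proj(s,(.398,.278,z));b=proj(t,(.398,.278,z));print(z,(a-[180,110])*4,(b-[140,90])*5)
for z in(.08,.086,.09):print(onz(s,180+280/4,110+305/4,z))
E
```

```text
0.046 [279.94807205 364.47941958] [554.58672095 411.76484671]
0.07 [280.51680126 332.34649111] [555.12853308 398.96087947]
0.086 [280.90908711 310.1825285 ] [555.50366526 390.09585076]
0.097 [281.18514992 294.58511167] [555.76835127 383.84085796]
[0.3977125  0.28632365]
[0.39760444 0.28116305]
[0.3975324  0.27772264]
```

>>> {"method": "carry_out", "body": {"rows": [[0,-0.2,-4,0,0.5],[0,-0.2,-8,0,0.5],[0,-0.2,-10.1,0,0.5],[0,-0.2,-10.1,0,0.5],[0,-0.2,-10.1,0,0.1],[0,-0.2,-10.1,0,0.1],[0,-0.2,-10.1,0,0.1],[0,-0.2,-10.1,0,0.1],[0,-0.2,-10.1,0,0.1],[0,-0.2,-10.1,0,0.1]]}}

```text
time: 8.88
tcp_pos: [0.3985, 0.277, 0.0734]
eef_rot: [0.001, -0.441, 0.897, 0.0]
ft_force: [-0.5, 0.3, 5.9]
width: 0.233
```

>>> {"method": "carry_out", "body": {"rows": [[0,0,1,0,0.1],[0,0,4,0,0.1],[0,0,7.5,0,0.1],[1,4,7.5,0,0.1],[2,8,7.5,0,0.1],[2.8,12,7.5,0,0.1],[3.3,15.6,6.5,0,0.1],[3.3,15.6,4,0,0.1],[3.3,15.6,1,0,0.1],[3.3,15.6,0.1,0,0.1],[3.3,15.6,0.1,0,0.1]]}}

```text
time: 10.25
tcp_pos: [0.4311, 0.4322, 0.0739]
eef_rot: [-0.0, -0.441, 0.898, -0.0]
ft_force: [0.4, 0.0, -0.7]
width: 0.228
```

```bash
python3 - <<'E'
from h import *
d=snap('side');im=cv2.cvtColor(d['frame'],cv2.COLOR_RGB2BGR)
cv2.imwrite('pics/side4.png',cv2.resize(im[110:260,180:340],None,fx=4,fy=4,interpolation=cv2.INTER_CUBIC))
E
```

```text
(no output)
```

View pics/side4.png

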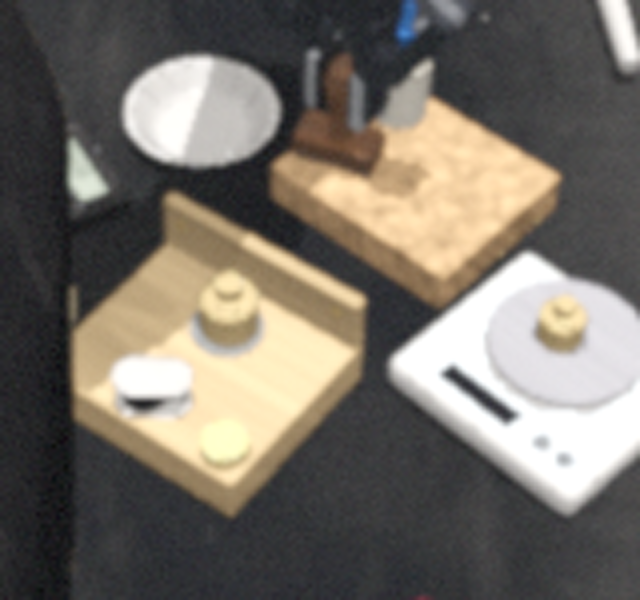

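>>> {"method": "carry_out", "body": {"rows": [[0,0,-0.3,0,0.1],[0,0,-0.5,0,0.1],[0,0,-0.6,0,0.1],[0,0,-0.6,0,0.1]]}}

```text
time: 10.8
tcp_pos: [0.4317, 0.4336, 0.0696]
eef_rot: [0.001, -0.441, 0.897, 0.001]
ft_force: [-1.2, -1.1, 8.4]
width: 0.228
```

>>> {"method": "carry_out", "body": {"rows": [[0,0,0,0,0.5],[0,0,0,0,0.5],[0,0,4,0,0.5],[0,0,9,0,0.5],[3,-4,9,0,0.5],[6,-8,9,0,0.5],[9,-12,9,0,0.5],[10.3,-12.9,8,0,0.6],[10.3,-12.9,4,0,0.6],[10.3,-12.9,4,0,0.6],[10.3,-12.9,4,0,0.6]]}}

```text
time: 12.18
tcp_pos: [0.5338, 0.3051, 0.1085]
eef_rot: [0.0, -0.442, 0.897, 0.001]
ft_force: [-0.1, 0.5, 0.2]
width: 0.602
```

```bash
python3 - <<'E'
from h import *
d=snap('side');im=cv2.cvtColor(d['frame'],cv2.COLOR_RGB2BGR)
cv2.imwrite('pics/side5.png',cv2.resize(im[110:260,180:340],None,fx=4,fy=4,interpolation=cv2.INTER_CUBIC))
E
```

```text
(no output)
```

View pics/side5.png

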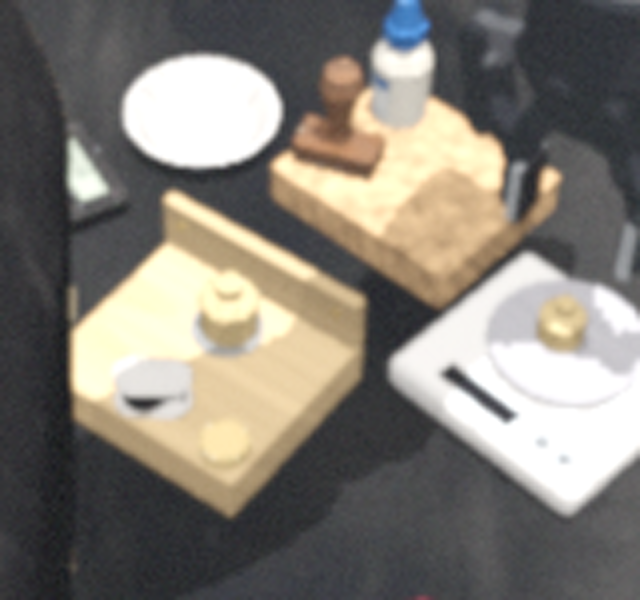

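>>> {"method": "carry_out", "body": {"rows": [[0,-0.1,-3,0,0.6],[0,-0.1,-5.5,0,0.6],[0,-0.1,-6.2,0,0.6],[0,-0.1,-6.2,0,0.6],[0,-0.1,-6.2,0,0.1],[0,-0.1,-6.2,0,0.1],[0,-0.1,-6.2,0,0.1],[0,-0.1,-6.2,0,0.1],[0,-0.1,-6.2,0,0.1],[0,-0.1,-6.2,0,0.1]]}}

```text
time: 13.48
tcp_pos: [0.5349, 0.3031, 0.0473]
eef_rot: [0.001, -0.441, 0.897, 0.0]
ft_force: [-0.7, -0.7, 5.1]
width: 0.248
```

>>> {"method": "carry_out", "body": {"rows": [[0,0,1,0,0.1],[0,0,4,0,0.1],[-1,4,4,0,0.1],[-2,8,4,0,0.1],[-2.7,10.3,3,0,0.1],[-2.7,10.3,0.5,0,0.1],[-2.7,10.3,-0.3,0,0.1],[-2.7,10.3,-0.3,0,0.1]]}}

```text
time: 14.48
tcp_pos: [0.5074, 0.4046, 0.0427]
eef_rot: [-0.001, -0.441, 0.898, -0.0]
ft_force: [0.2, 0.6, -0.9]
width: 0.244
```

>>> {"method": "carry_out", "body": {"rows": [[0,0,-0.2,0,0.1],[0,0,-0.4,0,0.1],[0,0,-0.45,0,0.1],[0,0,-0.45,0,0.1]]}}

```text
time: 14.98
tcp_pos: [0.5078, 0.4057, 0.0393]
eef_rot: [0.001, -0.441, 0.898, 0.0]
ft_force: [-0.5, -0.6, 5.9]
width: 0.246
```

>>> {"method": "carry_out", "body": {"rows": [[0,0,0,0,0.5],[0,0,0,0,0.5],[0,0,4,0,0.6],[0,0,9,0,0.65],[-4,-3,9,0,0.65],[-8,-6,9,0,0.65],[-12,-8.5,9,0,0.65],[-13.5,-9.4,8,0,0.65],[-13.5,-9.4,5,0,0.65],[-13.5,-9.4,5,0,0.65]]}}

```text
time: 16.23
tcp_pos: [0.3713, 0.3109, 0.0872]
eef_rot: [-0.001, -0.441, 0.897, -0.001]
ft_force: [-0.1, -0.5, -0.2]
width: 0.653
```

```bash
python3 - <<'E'
from h import *
d=snap('side');im=cv2.cvtColor(d['frame'],cv2.COLOR_RGB2BGR)
cv2.imwrite('pics/side6.png',cv2.resize(im[110:260,180:340],None,fx=4,fy=4,interpolation=cv2.INTER_CUBIC))
E
```

```text
(no output)
```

View pics/side6.png

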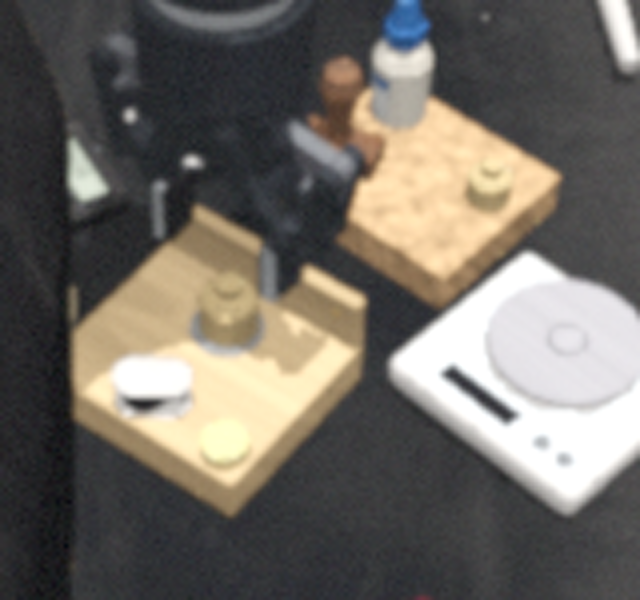

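>>> {"method": "carry_out", "body": {"rows": [[0,0,-2.5,0,0.65],[0,0,-4.2,0,0.65],[0,0,-4.6,0,0.65],[0,0,-4.6,0,0.65],[0,0,-4.6,0,0.15],[0,0,-4.6,0,0.15],[0,0,-4.6,0,0.15],[0,0,-4.6,0,0.15],[0,0,-4.6,0,0.15],[0,0,-4.6,0,0.15]]}}

```text
time: 17.52
tcp_pos: [0.3725, 0.312, 0.0433]
eef_rot: [0.001, -0.441, 0.897, 0.0]
ft_force: [-1.2, -0.3, 6.7]
width: 0.324
```

```bash
python3 - <<'E'
from h import *
s=dict(np.load('side1.npz'));t=dict(np.load('top1.npz'))
print('ring side',onz(s,180+567/4,110+340/4,.034))
for n,d in(('t',t),('s',s)): pass
# mark in side: outline of grey visible
print('small knob side',onz(s,180+563/4,110+303/4,.061))
print(arm.get_obs()['tcp_pos'])
E
```

```text
ring side [0.53984579 0.3033506 ]
small knob side [0.53458402 0.30414653]
[0.37253598 0.31203545 0.04334362]
```

>>> {"method": "carry_out", "body": {"rows": [[0,0,1,0,0.15],[0,0,4,0,0.15],[0,0,6.5,0,0.15],[4,0,6.5,0,0.15],[8,-0.5,6.5,0,0.15],[12,-1,6.5,0,0.15],[15.5,-1,6,0,0.15],[16.6,-1,3,0,0.15],[16.6,-1,1,0,0.15],[16.6,-1,1,0,0.15],[16.6,-1,1,0,0.15]]}}

```text
time: 18.9
tcp_pos: [0.5375, 0.3022, 0.0531]
eef_rot: [-0.0, -0.442, 0.897, 0.0]
ft_force: [-0.3, 0.8, -1.3]
width: 0.32
```

```bash
python3 - <<'E'
from h import *
d=snap('side');im=cv2.cvtColor(d['frame'],cv2.COLOR_RGB2BGR)
cv2.imwrite('pics/side7.png',cv2.resize(im[150:240,200:360],None,fx=5,fy=5,interpolation=cv2.INTER_CUBIC))
E
```

```text
(no output)
```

View pics/side7.png

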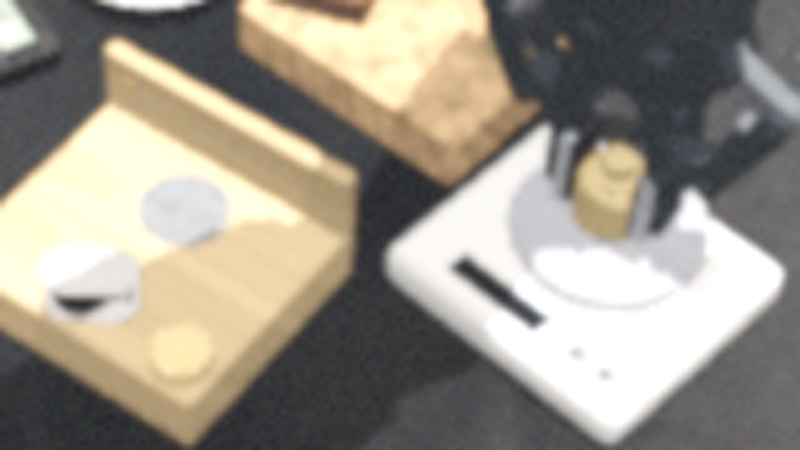

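>>> {"method": "carry_out", "body": {"rows": [[0.1,0,-0.3,0,0.15],[0.1,0,-0.5,0,0.15],[0.1,0,-0.6,0,0.15],[0.1,0,-0.6,0,0.15]]}}

```text
time: 19.45
tcp_pos: [0.5395, 0.3016, 0.0474]
eef_rot: [0.0, -0.441, 0.897, -0.0]
ft_force: [-1.4, -1.2, 6.3]
width: 0.318
```

```bash
python3 - <<'E'
from h import *
s=dict(np.load('side1.npz'));print('mark side',onz(s,200+185/5,150+211/5,.03))
E
```

```text
mark side [0.37263583 0.3136853 ]
```

>>> {"method": "carry_out", "body": {"rows": [[0,0,0,0,0.55],[0,0,0,0,0.6],[0,0,4,0,0.6],[0,0,7,0,0.6],[-1.5,5,7,0,0.6],[-3.2,10.4,7,0,0.6],[-3.2,10.4,4,0,0.6],[-3.2,10.4,4,0,0.6]]}}

```text
time: 20.45
tcp_pos: [0.5057, 0.4042, 0.0841]
eef_rot: [-0.002, -0.442, 0.897, -0.001]
ft_force: [0.7, -0.8, -0.3]
width: 0.6
```

```bash
python3 - <<'E'
from h import *
d=snap('side');im=cv2.cvtColor(d['frame'],cv2.COLOR_RGB2BGR)
cv2.imwrite('pics/side8.png',cv2.resize(im[120:240,240:360],None,fx=5,fy=5,interpolation=cv2.INTER_CUBIC))
print(proj(d,(.5398,.3033,.068)))
E
```

```text
[323.96655877 183.70364306]
```

View pics/side8.png

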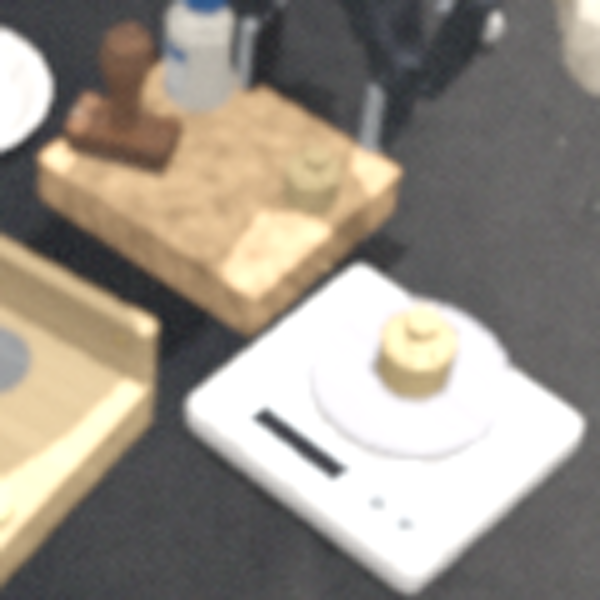

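```bash
python3 - <<'E'
from h import *
d=snap('side');t=snap('top')
h=cv2.cvtColor(d['frame'],cv2.COLOR_RGB2HSV)
m=cv2.inRange(h,(12,70,60),(35,255,255));w=m[150:220,300:360]
n,l,st,c=cv2.connectedComponentsWithStats(w)
i=1+np.argmax(st[1:,4]);print(st[i]+[300,150,0,0,0],c[i]+[300,150])
for v in range(st[i,1],st[i,1]+st[i,3]):
    u=np.where(l[v]==i)[0]+300;print(v+150,u.min(),u.max(),end=' | ')
for P in [(.5398,.3033),(.5418,.3063)]:
    pts=[proj(d,(P[0]+.015*np.cos(a),P[1]+.015*np.sin(a),.034)) for a in np.arange(0,6.28,.1)]
    pts=np.array(pts);print('\npred base',P,pts.min(0),pts.max(0))
a=cv2.cvtColor(t['frame'],cv2.COLOR_RGB2BGR)[60:180,180:340]
cv2.imwrite('pics/top8.png',cv2.resize(a,None,fx=5,fy=5,interpolation=cv2.INTER_CUBIC));
p=proj(t,(.5385,.302,.034));print(p,t['frame'][int(p[1])-3:int(p[1])+3:2,int(p[0])-3:int(p[0])+3:2].tolist())
E
```

```text
[300 150  20  28 340] [307.55 160.7 ]
150 300 313 | 151 300 316 | 152 300 318 | 153 300 319 | 154 300 319 | 155 300 319 | 156 300 319 | 157 300 318 | 158 300 318 | 159 300 318 | 160 300 318 | 161 300 318 | 162 300 318 | 163 300 317 | 164 303 315 | 165 305 314 | 166 305 313 | 167 304 312 | 168 303 311 | 169 301 310 | 170 300 309 | 171 300 308 | 172 300 307 | 173 300 305 | 174 300 304 | 175 300 303 | 176 300 302 | 177 300 300 | 
pred base (0.5398, 0.3033) [314.10800851 189.2231922 ] [329.3697795  200.93724432]

pred base (0.5418, 0.3063) [314.97533003 188.0785488 ] [330.20744125 199.74480884]
[239.56931936 111.54943555] [[[250, 228, 127], [235, 211, 116], [244, 228, 132]], [[252, 236, 137], [250, 242, 145], [252, 249, 157]], [[227, 193, 108], [248, 236, 141], [251, 245, 143]]]
```

View pics/top8.png

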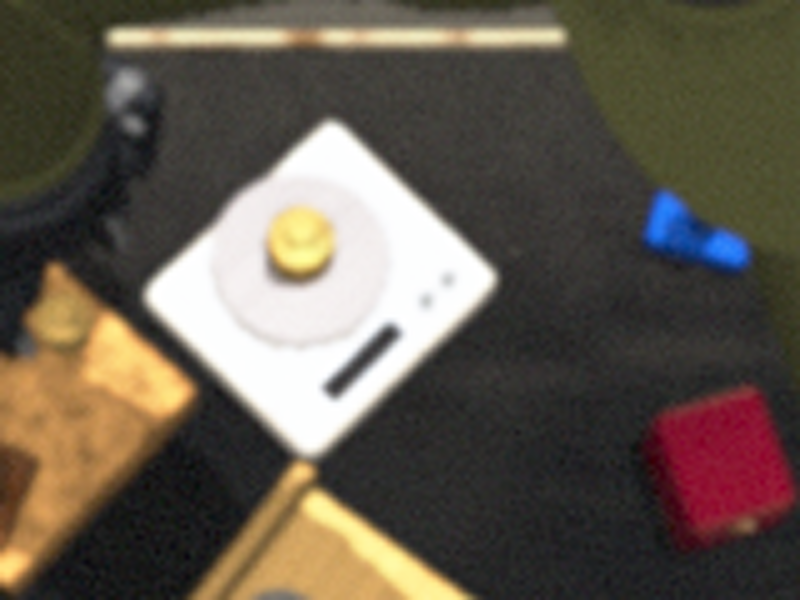

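```bash
python3 - <<'E'
from h import *
t=dict(np.load('top1.npz'));s=dict(np.load('side1.npz'))
T=lambda u,v:(180+u/5-.4,60+v/5-.4)
print('top pan',onz(t,*T(300,261),.034),'knob',onz(t,*T(301,238),.068),onz(t,*T(301,238),.066))
S=lambda u,v:(240+u/5-.4,120+v/5-.4)
print('side pan',onz(s,*S(410,377),.034),'knob',onz(s,*S(422,314),.068),onz(s,*S(422,320),.066))
E
```

```text
top pan [0.53791832 0.3019336 ] knob [0.53604613 0.30106921] [0.53678519 0.30109259]
side pan [0.53954952 0.30335022] knob [0.54022005 0.30661942] [0.540339   0.30530364]
```

>>> {"method": "carry_out", "body": {"rows": [[0,0,-2.5,0,0.55],[0,0,-4.3,0,0.55],[0,0,-4.7,0,0.55],[0,0,-4.7,0,0.55],[0,0,-4.7,0,0.1],[0,0,-4.7,0,0.1],[0,0,-4.7,0,0.1],[0,0,-4.7,0,0.1],[0,0,-4.7,0,0.1],[0,0,-4.7,0,0.1]]}}

```text
time: 21.85
tcp_pos: [0.5077, 0.406, 0.0404]
eef_rot: [0.001, -0.441, 0.897, 0.0]
ft_force: [-1.5, -1.6, 6.4]
width: 0.243
```

>>> {"method": "carry_out", "body": {"rows": [[0,0,1,0,0.1],[0,0,4,0,0.1],[0,0,7,0,0.1],[-4,-2.8,7,0,0.1],[-8,-5.6,7,0,0.1],[-12,-8.4,7,0,0.1],[-13.5,-9.4,6,0,0.1],[-13.5,-9.4,3,0,0.1],[-13.5,-9.4,1,0,0.1],[-13.5,-9.4,1,0,0.1],[-13.5,-9.4,1,0,0.1]]}}

```text
time: 23.22
tcp_pos: [0.3725, 0.312, 0.05]
eef_rot: [0.0, -0.441, 0.897, 0.0]
ft_force: [0.6, -0.2, -1.7]
width: 0.243
```

Lower to contact (expected about 0.044).

>>> {"method": "carry_out", "body": {"rows": [[0,0,-0.4,0,0.1],[0,0,-0.6,0,0.1],[0,0,-0.7,0,0.1],[0,0,-0.7,0,0.1]]}}

```text
time: 23.72
tcp_pos: [0.3726, 0.3118, 0.0442]
eef_rot: [0.001, -0.441, 0.897, 0.0]
ft_force: [-3.2, -1.1, 18.8]
width: 0.241
```

>>> {"method": "carry_out", "body": {"rows": [[0,0,0,0,0.5],[0,0,0,0,0.5],[0,0,4,0,0.5],[0,0,9,0,0.5],[0,0,13,0,0.5],[3,5,13,0,0.5],[6,10,13,0,0.5],[9.1,15.9,13,0,0.5],[9.1,15.9,10,0,0.5],[9.1,15.9,10,0,0.5]]}}

```text
time: 24.98
tcp_pos: [0.462, 0.4689, 0.1394]
eef_rot: [-0.003, -0.441, 0.897, -0.001]
ft_force: [-1.0, -0.8, 0.3]
width: 0.496
```

```bash
python3 - <<'E'
from h import *
d=snap('side');im=cv2.cvtColor(d['frame'],cv2.COLOR_RGB2BGR)
cv2.imwrite('pics/side9.png',cv2.resize(im[110:240,180:340],None,fx=5,fy=4.6,interpolation=cv2.INTER_CUBIC))
E
```

```text
(no output)
```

View pics/side9.png

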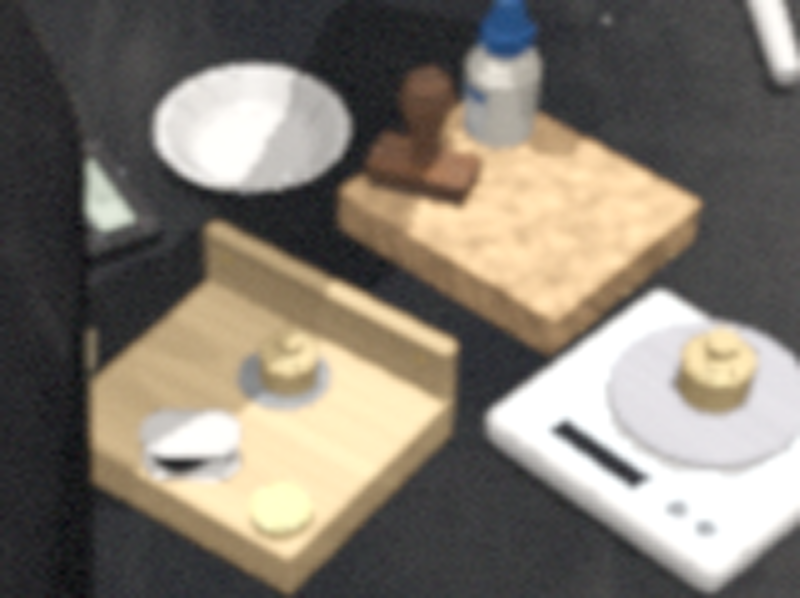

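>>> {"method": "carry_out", "body": {"rows": [[0,-1,2,-8,0.6],[1,-4,2,-18,0.6],[2,-7,2,-28,0.6],[3,-10,2,-38,0.6],[4.5,-13,2,-48,0.6],[6,-15,2,-58,0.6],[7.5,-16.8,0,-68,0.6],[7.5,-16.8,0,-78,0.6],[7.5,-16.8,-3,-88,0.6],[7.5,-16.8,-4,-90,0.6],[7.5,-16.8,-4,-90,0.6]]}}

```text
time: 26.4
tcp_pos: [0.5377, 0.3022, 0.1025]
eef_rot: [-0.0, 0.322, 0.947, -0.0]
ft_force: [0.1, 0.1, 0.6]
width: 0.601
```

>>> {"method": "carry_out", "body": {"rows": [[0.1,0,-3,0,0.6],[0.1,0,-5.2,0,0.6],[0.1,0,-5.6,0,0.6],[0.1,0,-5.6,0,0.6],[0.1,0,-5.6,0,0.15],[0.1,0,-5.6,0,0.15],[0.1,0,-5.6,0,0.15],[0.1,0,-5.6,0,0.15],[0.1,0,-5.6,0,0.15],[0.1,0,-5.6,0,0.15]]}}

```text
time: 27.65
tcp_pos: [0.54, 0.303, 0.0479]
eef_rot: [0.001, 0.323, 0.947, 0.001]
ft_force: [-1.3, -0.8, 6.6]
width: 0.323
```

>>> {"method": "carry_out", "body": {"rows": [[0,0,0,0,0.55],[0,0,0,0,0.55],[0,0,4,0,0.55],[0,0,8,10,0.55],[-1,2,12,20,0.55],[-2,4,12,30,0.55],[-3.5,7,12,40,0.55],[-5,10,12,50,0.55],[-6,13,12,60,0.55],[-7.6,16.8,12,70,0.55],[-7.6,16.8,12,80,0.55],[-7.6,16.8,12,90,0.55]]}}

```text
time: 29.15
tcp_pos: [0.4627, 0.4709, 0.166]
eef_rot: [-0.0, -0.444, 0.896, -0.0]
ft_force: [0.3, 0.9, -0.4]
width: 0.546
```

>>> {"method": "carry_out", "body": {"rows": [[0,0,0,0,0.55],[0,0,-4,0,0.55],[0,0,-4,0,0.55]]}}

```text
time: 29.52
tcp_pos: [0.4621, 0.468, 0.1236]
eef_rot: [-0.003, -0.44, 0.898, -0.002]
ft_force: [0.8, -0.6, 0.4]
width: 0.551
```

```bash
python3 - <<'E'
from h import *
d=snap('side');im=cv2.cvtColor(d['frame'],cv2.COLOR_RGB2BGR)
cv2.imwrite('pics/side10.png',cv2.resize(im[110:240,180:345],None,fx=4.8,fy=4.6,interpolation=cv2.INTER_CUBIC))
E
```

```text
(no output)
```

View pics/side10.png

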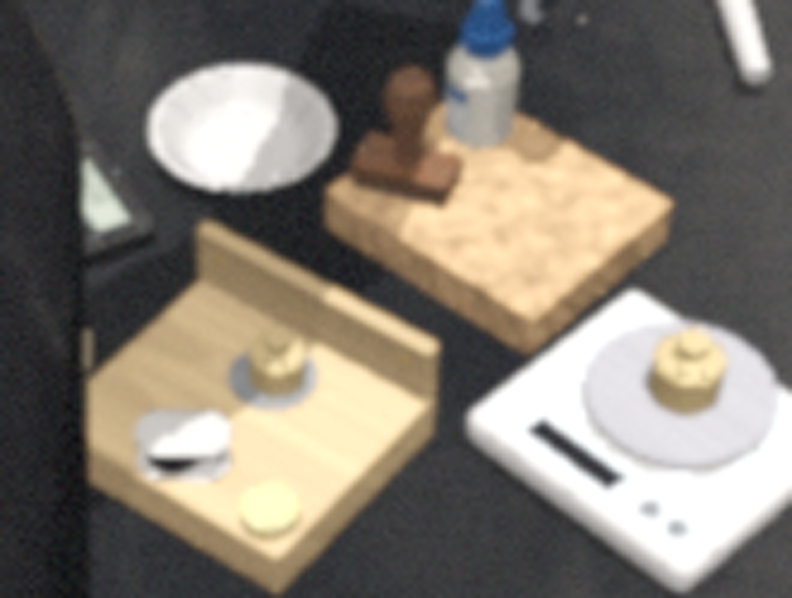

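>>> {"method": "carry_out", "body": {"rows": [[0,0.1,-2,0,0.55],[0,0.1,-3.8,0,0.55],[0,0.1,-4.2,0,0.55],[0,0.1,-4.2,0,0.55],[0,0.1,-4.2,0,0.1],[0,0.1,-4.2,0,0.1],[0,0.1,-4.2,0,0.1],[0,0.1,-4.2,0,0.1],[0,0.1,-4.2,0,0.1],[0,0.1,-4.2,0,0.1]]}}

```text
time: 30.82
tcp_pos: [0.4635, 0.472, 0.085]
eef_rot: [0.001, -0.441, 0.897, 0.0]
ft_force: [0.4, -0.6, 5.2]
width: 0.227
```

>>> {"method": "carry_out", "body": {"rows": [[0,0,1,0,0.1],[0,0,5,0,0.1],[0,0,9,0,0.1],[-3,-3.3,9,0,0.1],[-6,-6.6,9,0,0.1],[-9,-10,9,0,0.1],[-12,-13.3,9,0,0.1],[-13.4,-14.8,7,0,0.1],[-13.4,-14.8,4,0,0.1],[-13.4,-14.8,1.5,0,0.1],[-13.4,-14.8,1,0,0.1],[-13.4,-14.8,1,0,0.1]]}}

```text
time: 32.33
tcp_pos: [0.3293, 0.3237, 0.0946]
eef_rot: [0.0, -0.441, 0.897, -0.0]
ft_force: [1.0, -0.3, -0.4]
width: 0.231
```

>>> {"method": "carry_out", "body": {"rows": [[0,0,-0.3,0,0.1],[0,0,-0.5,0,0.1],[0,0,-0.6,0,0.1],[0,0,-0.6,0,0.1]]}}

```text
time: 32.83
tcp_pos: [0.3295, 0.3237, 0.0889]
eef_rot: [0.001, -0.441, 0.897, 0.0]
ft_force: [-0.5, -0.6, 4.3]
width: 0.229
```

>>> {"method": "carry_out", "body": {"rows": [[0,0,0,0,0.5],[0,0,0,0,0.5],[0,0,4,0,0.5],[0,0,8,0,0.5],[4,3.5,8,0,0.5],[8,7,8,0,0.5],[10.2,9.1,7,0,0.5],[10.2,9.1,3.5,0,0.5],[10.2,9.1,0,0,0.5],[10.2,9.1,-1.9,0,0.5],[10.2,9.1,-1.9,0,0.5]]}}

```text
time: 34.2
tcp_pos: [0.4306, 0.4138, 0.0682]
eef_rot: [-0.001, -0.441, 0.897, -0.001]
ft_force: [-0.6, 0.1, -0.0]
width: 0.499
```

>>> {"method": "carry_out", "body": {"rows": [[0,0,0,0,0.1],[0,0,0,0,0.1],[0,0,0,0,0.1],[0,0,0,0,0.1],[0,0,0,0,0.1],[0,0,0,0,0.1]]}}

```text
time: 34.95
tcp_pos: [0.4313, 0.4145, 0.0693]
eef_rot: [0.0, -0.441, 0.897, 0.0]
ft_force: [0.1, 0.3, 0.8]
width: 0.1
```

```bash
python3 - <<'E'
from h import *
d=snap('side');t=snap('top')
im=cv2.cvtColor(d['frame'],cv2.COLOR_RGB2BGR)
a=cv2.resize(im[80:200,190:320],None,fx=4.6,fy=4.6,interpolation=cv2.INTER_CUBIC)
b=cv2.cvtColor(t['frame'],cv2.COLOR_RGB2BGR)[110:220,130:270]
b=cv2.resize(b,(200,157));a[:157,398:]=b
cv2.imwrite('pics/side11.png',a)
E
```

```text
(no output)
```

View pics/side11.png

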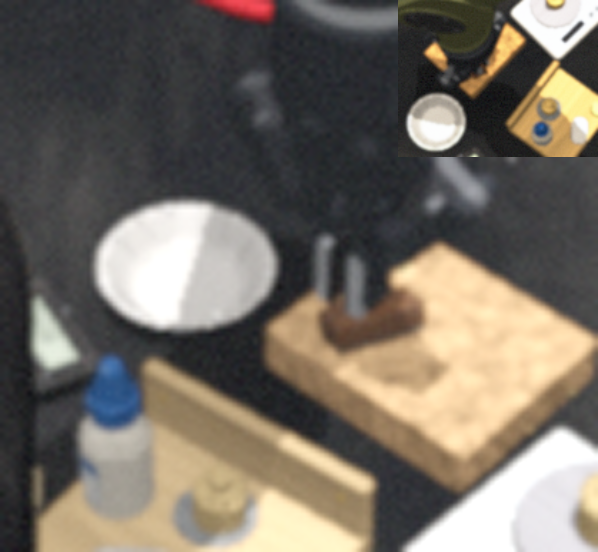

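>>> {"method": "carry_out", "body": {"rows": [[0,0,1,0,0.1],[0,0,4,0,0.1],[0,0,8,0,0.1],[-3,-6,12,0,0.4],[-8,-10,16,0,0.5],[-13,-10,18,0,0.5],[-19,-9,20,0,0.5],[-25,-6,20,0,0.5],[-31,0,20,0,0.5],[-36,5,20,0,0.5],[-41,9,22,0,0.5],[-41,9,22,0,0.5]]}}

```text
time: 36.55
tcp_pos: [0.0186, 0.5059, 0.2905]
eef_rot: [0.0, -0.442, 0.897, 0.001]
ft_force: [1.2, 0.5, -0.9]
width: 0.499
```

```bash
python3 - <<'E'
from h import *
np.set_printoptions(precision=4,suppress=True)
for n in('top','side'):
    d=snap(n);np.savez(f'{n}12.npz',K=d['K'],pose=d['pose'],frame=d['frame'])
    im=cv2.cvtColor(d['frame'],cv2.COLOR_RGB2BGR)
    c=proj(d,(.431,.433,.06)).astype(int);print(n,c)
    a=im[c[1]-30:c[1]+30,c[0]-30:c[0]+30]
    globals()[n]=cv2.resize(a,(400,400),interpolation=cv2.INTER_CUBIC)
    h=cv2.cvtColor(d['frame'],cv2.COLOR_RGB2HSV);m=cv2.inRange(h,(0,80,20),(14,255,150));m2=np.zeros_like(m);m2[c[1]-30:c[1]+30,c[0]-30:c[0]+30]=m[c[1]-30:c[1]+30,c[0]-30:c[0]+30]
    N,l,st,ce=cv2.connectedComponentsWithStats(m2);i=1+np.argmax(st[1:,4]);print(st[i],ce[i])
cv2.imwrite('pics/both12.png',np.hstack([top,side]))
E
```

```text
top [177 155]
[178 144  14  21 139] [184.1655 153.3957]
side [265 139]
[260 127  22  32 245] [270.5918 145.3592]
```

View pics/both12.png

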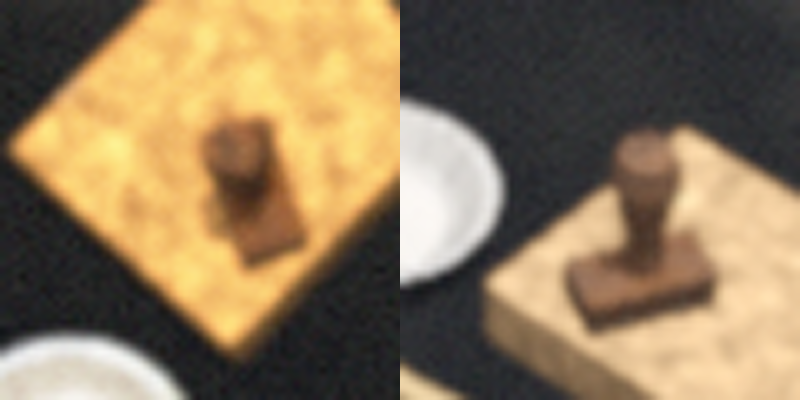

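```bash
python3 - <<'E'
from h import *
np.set_printoptions(precision=4,suppress=True)
t=dict(np.load('top12.npz'));s=dict(np.load('side12.npz'));f=60/400
T=lambda u,v:(147+u*f-.4,125+v*f-.4)
S=lambda u,v:(235+u*f-.4,109+v*f-.4)
A,B,C=[onz(t,*T(*p),.042) for p in((272,120),(305,240),(248,262))]
print('top',A,B,C,'long deg',np.degrees(np.arctan2(*(A-B)[::-1])),np.linalg.norm(A-B),'short',np.degrees(np.arctan2(*(C-B)[::-1])),'ctr',(A+C)/2)
L,D,R,U=[onz(s,*S(*p),.042) for p in((168,268),(190,305),(313,275),(292,235))]
print('side',L,D,R,U,'long',np.degrees(np.arctan2(*(R-D)[::-1])),np.linalg.norm(R-D),np.degrees(np.arctan2(*(U-L)[::-1])),'ctr',(L+R)/2,(D+U)/2)
print('handle',tri(t,T(235,145),s,S(247,145)), onz(t,*T(235,145),.092),onz(s,*S(247,148),.091))
# mask-based: brown foot long edge direction via minAreaRect of the foot in old/new
for nm in('side1','side12','top1','top12'):
    d=dict(np.load(nm+'.npz'));new='12' in nm
    P=(.431,.425) if new else (.398,.278); z=.026 if new else .03
    c=proj(d,(*P,z+.03)).astype(int)
    h=cv2.cvtColor(d['frame'],cv2.COLOR_RGB2HSV);m=cv2.inRange(h,(0,80,15),(14,255,150));w=np.zeros_like(m);w[c[1]-25:c[1]+25,c[0]-20:c[0]+20]=m[c[1]-25:c[1]+25,c[0]-20:c[0]+20]
    cs,_=cv2.findContours(w,0,1);k=max(cs,key=cv2.contourArea)[:,0]
    g=np.array([onz(d,*p,z+.008) for p in k]);y0=np.percentile(k[:,1],45) if 'side' in nm else 0
    low=g[k[:,1]>y0] if 'side' in nm else g
    r=cv2.minAreaRect((low*1000).astype(np.float32));print(nm,r)
E
```

```text
top [0.4655 0.4148] [0.4254 0.4035] [0.4182 0.4217] long deg 15.780881656089147 0.04170478299372826 short 111.60739920673402 ctr [0.4418 0.4182]
side [0.42   0.4236] [0.4266 0.4072] [0.4659 0.4206] [0.4601 0.4387] long 18.79530862264064 0.041582089316750684 20.580551574564584 ctr [0.443  0.4221] [0.4433 0.4229]
handle (array([0.4418, 0.4193, 0.0984]), np.float64(0.0012498054783196618)) [0.4429 0.42  ] [0.4429 0.4263]
side1 ((395.2796936035156, 275.5548095703125), (20.319360733032227, 43.101165771484375), 80.91889190673828)
side12 ((443.0361328125, 425.2118835449219), (44.61175537109375, 30.01799774169922), 19.09112548828125)
top1 ((400.09918212890625, 278.9418029785156), (26.103052139282227, 48.473079681396484), 67.50666809082031)
top12 ((442.81610107421875, 422.56072998046875), (44.15423583984375, 21.350128173828125), 16.353395462036133)
```

>>> {"method": "carry_out", "body": {"rows": [[5,-1,0,5,0.5],[10,-2,0,10,0.5],[15,-3,0,15,0.5],[20,-4,0,20,0.5],[25,-5,0,25,0.5],[30,-6,0,30,0.5],[35,-7,-4,34,0.5],[39,-8,-8,38,0.5],[42.2,-8.3,-13,38,0.5],[42.2,-8.3,-15,38,0.5],[42.2,-8.3,-15,38,0.5],[42.2,-8.3,-15,38,0.5]]}}

```text
time: 38.15
tcp_pos: [0.4421, 0.4233, 0.1414]
eef_rot: [-0.001, 0.71, -0.704, -0.001]
ft_force: [-0.6, -0.6, -0.2]
width: 0.504
```

```bash
python3 - <<'E'
from h import *
d=snap('side');print(arm.get_obs()['tcp_pos'],arm.get_obs()['q'])
h=cv2.cvtColor(d['frame'],cv2.COLOR_RGB2HSV);c=proj(d,(.443,.421,.05)).astype(int)
m=cv2.inRange(h,(0,80,15),(14,255,150))[c[1]-25:c[1]+25,c[0]-25:c[0]+25]
N,l,st,ce=cv2.connectedComponentsWithStats(m);i=1+np.argmax(st[1:,4]);print(st[i],ce[i]+c-25)
E
```

```text
[0.44242258 0.42334819 0.14161493] [-0.45009912  0.88609871 -0.72427804  1.67844276  0.7377381   0.86692514
  1.66002915]
[ 15   8  22  30 288] [269.70486111 144.93402778]
```

>>> {"method": "carry_out", "body": {"rows": [[0,-0.2,-3,0,0.5],[0,-0.2,-6,0,0.5],[0,-0.2,-7,0,0.5],[0,-0.2,-7,0,0.5],[0,-0.2,-7,0,0.1],[0,-0.2,-7,0,0.1],[0,-0.2,-7,0,0.1],[0,-0.2,-7,0,0.1],[0,-0.2,-7,0,0.1],[0,-0.2,-7,0,0.1]]}}

```text
time: 39.45
tcp_pos: [0.4434, 0.4206, 0.071]
eef_rot: [-0.001, 0.709, -0.705, -0.0]
ft_force: [-0.4, -0.1, 6.2]
width: 0.23
```

>>> {"method": "carry_out", "body": {"rows": [[0,0,1,0,0.1],[0,0,5,0,0.1],[0,0,8,-6,0.1],[-1,-3.5,8,-15,0.1],[-2,-7,8,-24,0.1],[-3,-10.5,8,-32,0.1],[-4.5,-14.4,8,-38,0.1],[-4.5,-14.4,5,-38,0.1],[-4.5,-14.4,2,-38,0.1],[-4.5,-14.4,1,-38,0.1],[-4.5,-14.4,1,-38,0.1]]}}

```text
time: 40.83
tcp_pos: [0.3982, 0.2757, 0.0794]
eef_rot: [-0.0, -0.441, 0.897, -0.0]
ft_force: [-0.3, 0.4, -0.4]
width: 0.229
```

```bash
cat > chk.py <<'E'
from h import *
def rect(d,P,z):
    c=proj(d,(*P,z+.03)).astype(int)
    h=cv2.cvtColor(d['frame'],cv2.COLOR_RGB2HSV);m=cv2.inRange(h,(0,80,15),(14,255,150));w=np.zeros_like(m);sl=np.s_[c[1]-25:c[1]+25,c[0]-20:c[0]+20];w[sl]=m[sl]
    k=max(cv2.findContours(w,0,1)[0],key=cv2.contourArea)[:,0]
    M=cv2.moments(w,True)
    low=k[k[:,1]>np.percentile(k[:,1],45)]
    return np.round([M['m10']/M['m00'],M['m01']/M['m00'],M['m00']],1),k.min(0),k.max(0),cv2.minAreaRect(np.array([onz(d,*p,z+.008)*1000 for p in low],np.float32))
E
python3 - <<'E'
from chk import *
s=dict(np.load('side1.npz'));print(rect(s,(.398,.278),.03))
print(rect(snap('side'),(.398,.278),.03))
E
```

```text
(array([248.8, 197.2, 252. ]), array([238, 184], dtype=int32), array([260, 210], dtype=int32), ((395.2796936035156, 275.5548095703125), (20.319360733032227, 43.101165771484375), 80.91889190673828))
(array([249.8, 197.8, 320. ]), array([239, 179], dtype=int32), array([262, 209], dtype=int32), ((398.4626770019531, 280.5816345214844), (28.173446655273438, 45.10196304321289), 83.35191345214844))
```

>>> {"method": "carry_out", "body": {"rows": [[0,0.1,-0.3,0,0.1],[0,0.1,-0.5,0,0.1],[0,0.1,-0.6,0,0.1],[0,0.1,-0.6,0,0.1]]}}

```text
time: 41.38
tcp_pos: [0.3984, 0.2772, 0.0748]
eef_rot: [0.001, -0.441, 0.897, 0.0]
ft_force: [-2.5, -0.7, 13.9]
width: 0.232
```

Contact. Release, lift and retreat for a final check.

>>> {"method": "carry_out", "body": {"rows": [[0,0,0,0,0.5],[0,0,0,0,0.5],[0,0,4,0,0.5],[0,0,9,0,0.5],[0,2,14,0,0.5],[-5,5,18,0,0.5],[-11,9,20,0,0.5],[-17,14,20,0,0.5],[-23,18,20,0,0.5],[-29,22,20,0,0.5],[-35,25,20,0,0.5],[-38,25,20,0,0.5]]}}

```text
time: 42.88
tcp_pos: [0.0385, 0.5198, 0.273]
eef_rot: [0.0, -0.441, 0.898, 0.0]
ft_force: [-0.3, 0.8, -0.2]
width: 0.502
```

>>> {"method": "carry_out", "body": {"rows": [[-3,0,0,0,0.5],[-3,0,0,0,0.5],[-3,0,0,0,0.5]]}}

```text
time: 43.25
tcp_pos: [0.0113, 0.5183, 0.2729]
eef_rot: [0.0, -0.441, 0.898, -0.001]
ft_force: [1.2, -0.6, -0.2]
width: 0.498
```

```bash
python3 - <<'E'
from chk import *
for n in('side','top'):
    a=dict(np.load(n+'1.npz'));b=snap(n)
    print(n);print(rect(a,(.398,.278),.03));print(rect(b,(.398,.278),.03))
    for d in(a,b):
        h=cv2.cvtColor(d['frame'],cv2.COLOR_RGB2HSV);c=proj(d,(.33,.322,.1)).astype(int)
        m=cv2.inRange(h,(100,120,60),(125,255,255))[c[1]-20:c[1]+20,c[0]-20:c[0]+20]
        M=cv2.moments(m,True);print('cap',M['m10']/M['m00']+c[0]-20,M['m01']/M['m00']+c[1]-20,M['m00'])
    # changes near loupe / coin
    for nm,P in(('loupe',(.336,.268,.045)),('coin',(.3715,.237,.038))):
        c=proj(b,P).astype(int);sl=np.s_[c[1]-8:c[1]+9,c[0]-10:c[0]+11]
        ga,gb=[cv2.cvtColor(x['frame'],cv2.COLOR_RGB2GRAY)[sl].astype(np.float32) for x in(a,b)]
        print(nm,cv2.phaseCorrelate(ga,gb))
    # brass positions
    for nm,P,z in(('mark',(.372,.311),.03),('pan',(.5387,.3025),.034)):
        c=proj(b,(*P,z+.012)).astype(int);print(nm,c)
E
```

```text
side
(array([248.8, 197.2, 252. ]), array([238, 184], dtype=int32), array([260, 210], dtype=int32), ((395.2796936035156, 275.5548095703125), (20.319360733032227, 43.101165771484375), 80.91889190673828))
(array([250.6, 197.3, 256. ]), array([244, 180], dtype=int32), array([256, 202], dtype=int32), ((397.90826416015625, 300.3710021972656), (37.024757385253906, 22.126800537109375), 85.12506866455078))
cap 214.23622047244095 164.56692913385825 127.0
cap 214.08527131782947 164.89922480620154 129.0
loupe ((0.007270575018440084, 0.056345342156214784), 0.9929616529908445)
coin ((-0.0433369961837311, -0.018866403300053847), 1.0059225741359923)
mark [236 189]
pan [321 191]
top
(array([250.5, 171.9, 180. ]), array([243, 160], dtype=int32), array([260, 184], dtype=int32), ((394.3468322753906, 281.0289611816406), (19.801877975463867, 36.31185531616211), 66.8538589477539))
(array([251.5, 170.3, 187. ]), array([244, 159], dtype=int32), array([260, 182], dtype=int32), ((393.8700256347656, 280.6813049316406), (19.008758544921875, 28.380186080932617), 71.52478790283203))
cap 229.5 200.13793103448276 58.0
cap 229.71929824561403 200.42105263157896 57.0
loupe ((0.008531480920350276, 0.016022910763783926), 0.9997709884687707)
coin ((0.034556780881770166, -0.028211349593068036), 1.0256253041464973)
mark [235 184]
pan [239 109]
```

```bash
python3 - <<'E'
from chk import *
for n in('side','top'):
    for d in(dict(np.load(n+'1.npz')),snap(n)):
        c=proj(d,(.398,.278,.06)).astype(int)
        h=cv2.cvtColor(d['frame'],cv2.COLOR_RGB2HSV)
        m=cv2.inRange(h,(0,70,15),(15,255,160))[c[1]-25:c[1]+25,c[0]-20:c[0]+20]
        m=cv2.morphologyEx(m,cv2.MORPH_CLOSE,np.ones((3,3),np.uint8))
        N,l,st,ce=cv2.connectedComponentsWithStats(m);i=1+np.argmax(st[1:,4]);print(n,st[i,:2]+c-[20,25],st[i,2:],ce[i]+c-[20,25])
        for v in range(st[i,1],st[i,1]+st[i,3],2):
            u=np.where(l[v]==i)[0]+c[0]-20;print(v+c[1]-25,u.min(),u.max(),end=' | ')
        print()
        k=max(cv2.findContours((l==i).astype(np.uint8),0,1)[0],key=cv2.contourArea)[:,0]+c-[20,25]
        if n=='side':k=k[k[:,1]>196]
        print(cv2.minAreaRect(np.array([onz(d,*p,.04)*1000 for p in k],np.float32)))
E
```

```text
side [238 179] [ 24  33 377] [248.96551724 196.75066313]
179 251 251 | 181 246 254 | 183 246 254 | 185 245 255 | 187 245 255 | 189 245 254 | 191 245 252 | 193 240 252 | 195 240 251 | 197 239 253 | 199 239 255 | 201 238 261 | 203 238 261 | 205 240 259 | 207 247 259 | 209 254 258 | 211 257 257 | 
((396.6737976074219, 280.86578369140625), (28.458471298217773, 46.26762771606445), 65.84127044677734)
side [239 180] [ 25  31 381] [250.56692913 197.23622047]
180 249 252 | 182 246 255 | 184 247 256 | 186 247 257 | 188 247 257 | 190 247 255 | 192 248 254 | 194 241 253 | 196 241 253 | 198 241 256 | 200 241 259 | 202 239 262 | 204 239 262 | 206 240 262 | 208 251 261 | 210 257 260 | 
((400.1403503417969, 279.6848449707031), (29.16364288330078, 45.08646011352539), 73.38117980957031)
top [242 160] [ 19  25 218] [250.63761468 171.96330275]
160 249 249 | 162 250 254 | 164 250 259 | 166 248 259 | 168 247 258 | 170 247 256 | 172 247 255 | 174 245 254 | 176 244 253 | 178 244 252 | 180 242 251 | 182 243 251 | 184 250 250 | 
((399.1378173828125, 277.68316650390625), (25.929555892944336, 50.61030960083008), 70.90349578857422)
top [244 159] [ 17  24 221] [251.61085973 170.30316742]
159 249 249 | 161 249 256 | 163 249 260 | 165 249 260 | 167 248 259 | 169 248 257 | 171 247 255 | 173 246 255 | 175 245 254 | 177 244 253 | 179 244 252 | 181 247 252 | 
((402.07843017578125, 275.3348693847656), (26.835941314697266, 48.398231506347656), 74.58038330078125)
```

```bash
python3 - <<'E'
from station import arm
print(arm.finish_job())
E
```

```text
the job is handed in; nothing more can be done
None
```

The job is handed in at about 43 s of the 125 s allowed. The bottle and stamp went to the cork pad, the two weights were exchanged by way of the pad, and the bottle and stamp were put back upright on the stand.

**Last checks**
- **Bottle:** it stands within about 0.5 mm of where it was.
- **Loupe and coin:** they have not moved.
- **Smaller weight:** it stands on the round mark, about 2 mm off centre.
- **Bigger weight:** it stands on the pan. The pictures disagreed by 1 to 4 mm on how well it was centred, so I gripped it again at right angles to centre it. My best estimate is about 2 mm off.
- **After the last look:** I did not measure the two weights again once the arm had moved on to the bottle and stamp.

**What went wrong**
- **Stamp knocked on the pad:** I wrote a wrong y shift when going to fetch the stamp, and the closing gripper turned it by about 38° and pushed it roughly 15 mm. It stayed upright.
- **Stamp not exactly back:** I measured the stamp again, gripped it turned by the same angle and set it back. It stands about 3 to 4 mm and 4 to 7° from its first pose. I left that as it was, since another grasp seemed the bigger risk.

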